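Grease the rolling mill's bearing with a push grease gun

TASK

Lift the push-type grease gun straight up out of its stand, bring it in under the rolling mill's yellow finger guard without knocking the guard, and press its coupler squarely onto the tilted grease nipple until it snaps on. Then push the gun's barrel well down its spring stroke, past half-way and without ramming it, and finish still gripping the gun and holding it pressed like that. Leave the spirit lamp, the bead dish and the loose crank where they are.

Things in the scene. Friction and masses are not known exactly. Their poses are not given: they have to be found in the camera images.
- gun: loose push-type grease gun, 300 g, round. Origin: centre of the barrel's front (lower) face; own z along its axis towards the handle. Along z: nozzle tube 12 mm across and coupler -57 to 0 mm, aluminium barrel 36 mm across 0 to 62 mm, black ribbed handle cap 28 mm across 62 to 108 mm (grip here). Starts upright, nozzle down through the stand's hole, barrel face resting on the stand's top
- gun_grip (a point): point on the gun's axis in the middle of the black handle cap, 84 mm from the barrel's front face; same axes as the gun
- coupler (a point): point on the axis in the coupler (steel sleeve 25 mm across at the nozzle's tip, mouth 17 mm wide) where the nipple's ball centre sits when snapped home: 8.5 mm inside the mouth, 48.5 mm ahead of the barrel's front face with the spring out. z towards the handle. Four sprung jaws open from 9 mm short of home, let the ball in at about 9 N, close behind it; centre it within about 2 mm
- nozzle (a joint): how far the nozzle tube has been pushed into the barrel against its spring: 0 = right out, 0.016 m = bottomed. It takes about 5 N to start and 0.7 N more per mm (10.5 N at 8 mm, half-way; 16 N at the bottom)
- nipple: the steel grease nipple, fixed on the brass block low on one end of the rolling mill's front. Origin: centre of its ball head (10 mm across, on a neck 6 mm across, above a 14 mm hexagon that begins 11.5 mm behind the ball's centre); own z along its axis, outwards, leaning 35 degrees from the vertical away from the mill. The ball is 88 mm above the bench
- nipple_head (a point): centre of the nipple's ball head, same axes as the nipple
- mill: the hand rolling mill, fixed on the bench: blue-grey frame, two steel rollers, base 150 x 170 mm, 248 mm high overall, with a T-handle on top. Origin: centre of its underside; own -x is its front (where the nipple is, 64 mm in front of the centre and 52 mm to own -y), own y along the rollers
- guard: yellow finger guard along the top of the mill's front (128 mm long), same frame as the mill; its lower lip, 147 to 150 mm above the bench, stands out 20 mm from the mill's front face, to 58 mm in front of the mill's centre, above the nipple. A gun in line with the nipple's axis clears it by some 20 mm; one coming straight down does not
- stand: fixed beech tool stand 84 x 120 mm, its top 78 mm above the bench, top plate 12 mm thick. Origin: centre of its underside. The gun's hole (30 mm across) is 22 mm to own +y; three needle files stand in it 36 mm to own -y, their handles up to 118 mm above the bench
- spirit_lamp: loose glass spirit lamp with a white cap, 80 mm across, 95 mm high; origin at the centre of its underside; to be left alone
- bead_dish: loose small white dish with beads, 96 mm across, 22 mm high; origin at the centre of its underside; to be left alone
- crank: loose mill crank lying flat, steel arm 140 mm long along own x, with a wooden grip standing up 87 mm at own +x 50 mm; origin under the middle of the arm; to be left alone
Things that resemble listed ones, but are neither listed nor needed, are in the scene too. There is more than one size of the gun; the job needs the larger. Leave any turquoise look-alike of the stand alone.

How it is judged:
On the way, in this order (a step that is already met when the one before it is completed fails the run):
1. the gun is lifted clear out of the stand (height (world z) of coupler above 0.1 m and contact force between gun and stand below 0.1 N and contact force between the fingers and gun above 2 N), for 0.1 s.
2. the coupler is snapped squarely onto the nipple (distance between coupler and nipple_head below 0.003 m and angle between the z axis of coupler and the z axis of nipple_head, either way round below 0.12 rad), for 0.1 s.
At the end, for the whole second after the job is handed in: Coupler snapped on the nipple (seat within 3 mm of the ball's centre, axes within 0.12 rad), nozzle pushed over 8 mm of its 16 mm stroke and bearing on the nipple with over 6 N, gun at rest in the fingers' grip and off the stand; lamp, dish and crank within 20 mm of their starts (all of step 2 and value of joint nozzle above 0.008 m and contact force between gun and nipple above 6 N and contact force between the fingers and gun above 2 N and contact force between gun and stand below 0.1 N and linear speed of gun below 0.02 m/s and distance of each of spirit_lamp, bead_dish, crank from where it was at the start of the episode below 0.02 m); the arm keeps its last pose, push and grip.
It fails at once if the gun rams the nipple (over 45 N) (contact force between gun and nipple above 45 N).
It fails at once if the gun knocks the finger guard (over 8 N) (contact force between gun and guard above 8 N).
It fails at once if the arm or fingers knock the finger guard (over 8 N) (contact force between any of the fingers, the arm and guard above 8 N).
It fails at once if the spirit lamp is knocked over or shoved (distance of spirit_lamp from where it was at the start of the episode above 0.03 m or angle between spirit_lamp's own z axis and vertical above 0.5 rad).
It fails at once if the bead dish or crank is shoved (distance of any of bead_dish, crank from where it was at the start of the episode above 0.03 m).
It also fails if it takes over 42 s, if anything falls off the work surface, if the arm or the gripper's body presses on something with over 40 N, if the wrist force passes 120 N, or if a joint passes its speed limit or range.

ROBOT

A 7-joint arm with a two-finger parallel gripper is mounted at the origin on the work surface. World frame = base frame: x ahead of the robot, y to its left, z up, the work surface at z = 0. Lengths are in m, angles in rad, forces in N, time in s.
With the tool pointing down it reaches from about 0.4 to 0.9 m from the base axis. Payload 5.5 kg.
Tool frame: the origin (TCP) lies at the very end of the fingers, on their centre line; the grasp point (between the pads) lies 19 mm behind it; z points along the fingers, x is the direction in which the jaws open and shut, and the axes are right-handed (so a half turn about z gives the same grasp; the last joint's range is limited). The gripper opens to 92 mm and grips with 3 to 60 N. Pads are 19 mm wide; open, the fingers measure 130 mm over their backs; the gripper's body (75 mm by 190 mm) begins 47 mm behind the grasp point.
Start: joints at [1.366, 0.501, -0.427, 1.55, 0.221, 1.138, -0.21], TCP at [0.293, -0.58, 0.227] pointing down, gripper open.
Joint ranges: [-2.88, 2.88], [-0.31, 2.03], [-1.54, 1.56], [0.2, 2.42], [-1.41, 4.55], [0.19, 2.02], [-2.57, 2.57]. Speed limits (rad/s): [2.57, 2.57, 3.14, 3.14, 3.14, 3.14, 3.14].

INTERFACE

Orientations are given as [roll, pitch, yaw] about the fixed x, y, z axes, in that order (R = Rz(yaw) Ry(pitch) Rx(roll)).
In Python, from plant import sense, viewer, job_done gives the robot as it stands.
- The arm moves only by the tool move_arm, never from a script. Its argument "steps" is a list of rows, each a list of 7 numbers: the shift along the tool's x, y, z normalised to -1 to 1, where 1 is 0.1 m, then the turn, a rotation vector about the tool's x, y, z normalised to -1 to 1, where 1 is pi/2 rad, then the gripper command: -1 is shut, 1 is fully open, values between are in proportion. A call has 1 to 10 rows; each row is the pose to reach, as a shift and turn from the pose commanded when the call began, along the tool's axes at that moment; what a row does not reach only later rows make up. A row lasts 1/8 s, in which the tool goes at most 62.5 mm and 10.7 degrees, less where a joint would pass 70% of its speed; a pose out of reach is approached as far as the arm can. A call with a number of a shift or a turn outside -1 to 1 is refused whole. A call with a gripper value outside its range is refused whole. The fingers move at their own pace and stop on an object; "squeeze" is the grip in N (left out, the last holds). Time passes only in rows, so rows that repeat a pose let the fingers close. It gives the time, the measured TCP pose, the force and the opening at its end, in the units of the state.
- sense(): the state, without advancing time (a new reading comes with each control period).
- viewer.get_image(name): name is "scene" or "side" or "wrist"; returns (picture, depth): 400x640x3 uint8, blue, green, red; 400x640 float32, m along the optical axis (not along the pixel's ray), 0 where there is no reading.
- viewer.camera_info(name): a dict with "camera_matrix" (3x3 intrinsics, pixels), "dist" ([k1, k2, p1, p2, k3] as OpenCV has them; the pictures are not rectified), "xyz" and "attitude" of the camera in the world. Camera axes: x right, y down, z forward; pixel columns grow to the right and rows downward; lengths in m; the calibration is good to about 2 mm. A picture is of the moment at which its call begins: read the wrist's pose just before it. camera_info takes no time and is no camera call; for the wrist camera it gives the pose at the moment of the call.
- job_done(): hands the job in, once; it reports no verdict.
The state is a dict: "time": time; "q": joint angles; "dq": joint speeds; "joint_torque": joint torques, N m; "ee_pos": TCP position; "tool_rot": TCP orientation; "contact_force": force on the tool from outside, world axes, zero at the start; "torque": the same for the moment, N m; "width": finger opening in m.
Only numpy, scipy, OpenCV 4.12 (cv2) and the standard library are available. Lean on these libraries where they do the work, as an engineer would, in place of code of your own. Each camera call takes 0.05 s, during which the arm holds its last target.

## Working session

There is one attempt and no reset: what is moved stays moved. The work goes in short steps, Python scripts to look and compute and a tool call to move; the robot and the scene stay as the last step left them, time stands still between calls to the robot, and variables do not carry over. Pictures are saved under pics/ and viewed, and the job is handed in when it is done.

Besides the shell and the picture viewer there is one more tool, called in YAML: its name, and indented under it one key for each argument. move_arm: Moves the arm, as the interface text tells. Its arguments: {"type":"object","properties":{"steps":{"type":"array","items":{"type":"array","items":{"type":"number","minimum":-1,"maximum":1}}},"squeeze":{"type":"number"}},"required":["steps"]}

```bash
ls; mkdir -p pics; python3 - <<'E'
from plant import sense, viewer
import cv2,numpy as np
print(sense())
for n in ["scene","side","wrist"]:
    im,d=viewer.get_image(n); cv2.imwrite(f"pics/{n}0.png",im); np.savez(f"{n}0.npz",im=im,d=d); print(n,viewer.camera_info(n))
    np.save(f"{n}0info.npy",viewer.camera_info(n),allow_pickle=True)
E
```

```text
pics
{'time': 0.0, 'q': array([ 1.36622422,  0.50187844, -0.42677587,  1.55142416,  0.22077009,
        1.13826913, -0.21028034]), 'dq': array([ 1.05852941e-03,  3.32458488e-05,  4.94282130e-04, -4.52030944e-06,
        4.18056579e-04, -8.49135064e-04, -2.60579714e-03]), 'joint_torque': array([ 3.44346181e-04, -5.66598380e+01, -5.81567824e+00, -2.79110259e+01,
       -6.85461634e-02,  3.07826651e-02,  2.06033824e-04]), 'ee_pos': array([ 0.29273949, -0.57958265,  0.22566854]), 'tool_rot': array([-3.14148975e+00,  1.92894189e-03, -1.10298076e+00]), 'contact_force': array([ 0.18018805, -0.60031325,  0.29102418]), 'torque': array([-0.01405524, -0.02593479,  0.014894  ]), 'width': 0.09191499797058741}
scene {'camera_matrix': array([[406.18710999,   0.        , 312.65423839],
       [  0.        , 406.18710999, 195.23208952],
       [  0.        ,   0.        ,   1.        ]]), 'dist': array([-0.09945729,  0.        ,  0.        ,  0.        ,  0.        ]), 'xyz': array([ 1.29583937, -0.10105159,  0.97014487]), 'attitude': array([-2.42597024, -0.00546598,  1.48744014])}
side {'camera_matrix': array([[480.87194734,   0.        , 323.32551087],
       [  0.        , 480.87194734, 196.91257685],
       [  0.        ,   0.        ,   1.        ]]), 'dist': array([-0.10150573,  0.        ,  0.        ,  0.        ,  0.        ]), 'xyz': array([0.60375287, 0.86655276, 0.74274546]), 'attitude': array([-2.18076676, -0.01046541,  3.08576756])}
wrist {'camera_matrix': array([[341.85549029,   0.        , 319.86327675],
       [  0.        , 341.85549029, 197.85435202],
       [  0.        ,   0.        ,   1.        ]]), 'dist': array([-0.06873177,  0.        ,  0.        ,  0.        ,  0.        ]), 'xyz': array([ 0.35842111, -0.54581171,  0.38353204]), 'attitude': array([ 2.86079204e+00,  1.21913735e-03, -1.10354113e+00])}
```

View pics/scene0.png

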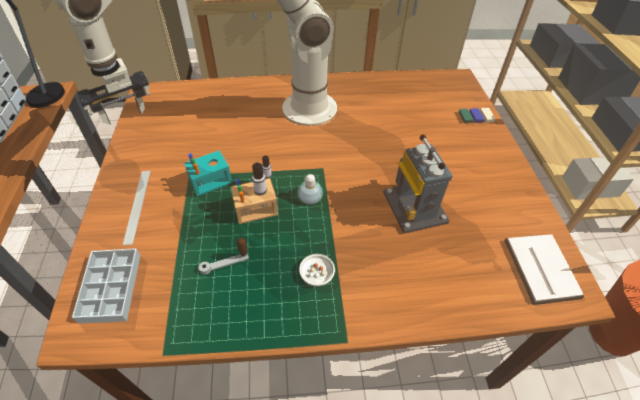

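View pics/side0.png

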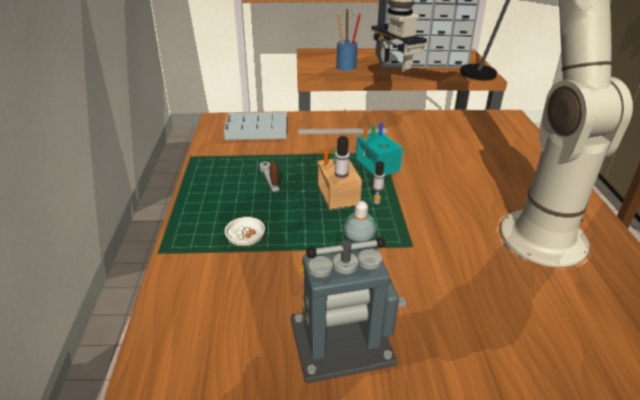

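View pics/wrist0.png

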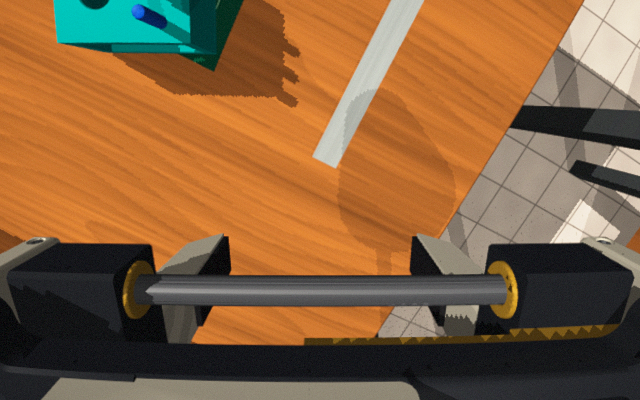

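```bash
cat > h.py <<'E'
import numpy as np, cv2
from scipy.spatial.transform import Rotation as R
def load(n,k=0):
    z=np.load(f"{n}{k}.npz"); return z['im'],z['d'],np.load(f"{n}{k}info.npy",allow_pickle=True).item()
def pts(uv,depth,info):
    uv=np.asarray(uv,float).reshape(-1,1,2)
    n=cv2.undistortPoints(uv,info['camera_matrix'],info['dist']).reshape(-1,2)
    p=np.c_[n,np.ones(len(n))]*np.asarray(depth).reshape(-1,1)
    return p@R.from_euler('xyz',info['attitude']).as_matrix().T+info['xyz']
def ray(uv,info):
    p=pts(uv,np.ones(len(np.atleast_2d(uv))),info); return info['xyz'],p-info['xyz']
def plane(uv,z,info):
    o,d=ray(uv,info); return o+d*((z-o[2])/d[:,2:])
def cloud(im,d,info):
    v,u=np.nonzero(d>0); P=pts(np.c_[u,v],d[v,u],info); return u,v,P,im[v,u]
def proj(P,info):
    Rm=R.from_euler('xyz',info['attitude']).as_matrix().T
    rv=cv2.Rodrigues(Rm)[0]; return cv2.projectPoints(np.asarray(P,float).reshape(-1,1,3),rv,-Rm@info['xyz'],info['camera_matrix'],info['dist'])[0].reshape(-1,2)
def snap(n,k):
    from plant import viewer
    info=viewer.camera_info(n); im,d=viewer.get_image(n); cv2.imwrite(f"pics/{n}{k}.png",im); np.savez(f"{n}{k}.npz",im=im,d=d); np.save(f"{n}{k}info.npy",info,allow_pickle=True)
    return im,d,info
def crop(im,x0,y0,x1,y1,s,name):
    cv2.imwrite(f"pics/{name}.png",cv2.resize(im[y0:y1,x0:x1],None,fx=s,fy=s,interpolation=cv2.INTER_CUBIC))
E
python3 - <<'E'
from h import *
im,d,i=load('scene'); crop(im,180,130,340,240,5,'c1'); crop(im,370,125,470,235,5,'c2')
P=pts([[258,178],[258,168],[266,162],[411,213],[407,175],[310,190],[317,270],[225,263]],[d[178,258],d[168,258],d[162,266],d[213,411],d[175,407],d[190,310],d[270,317],d[263,225]],i); print(P.round(3))
im,d,i=load('side'); crop(im,300,120,410,250,4,'c3')
E
```

```text
[[ 0.508 -0.184  0.147]
 [ 0.502 -0.181  0.18 ]
 [ 0.409 -0.164  0.111]
 [ 0.603  0.244  0.068]
 [ 0.53   0.235  0.148]
 [ 0.479 -0.036  0.051]
 [ 0.729 -0.036  0.004]
 [ 0.692 -0.287  0.011]]
```

View pics/c1.png

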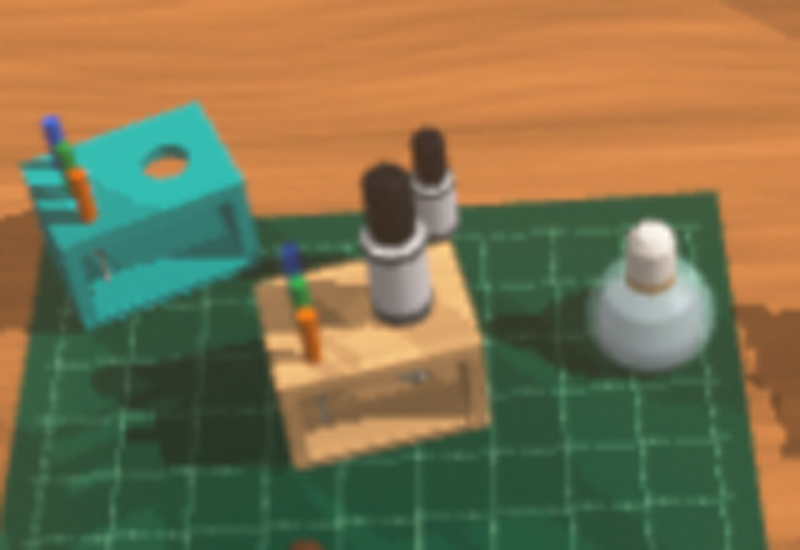

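View pics/c2.png

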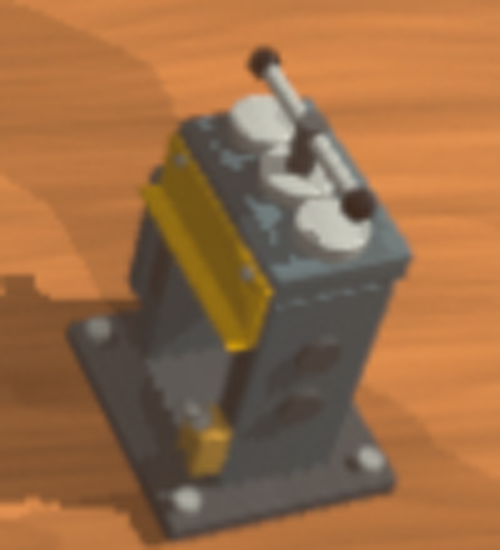

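View pics/c3.png

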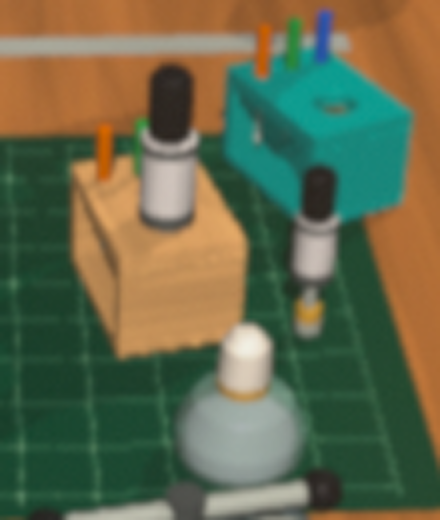

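```bash
python3 - <<'E'
from h import *
im,d,i=load('scene')
u,v,P,c=cloud(im,d,i); c=c.astype(int)
# mill base corners via plane ray; approx pixels from crop
hsv=cv2.cvtColor(im,cv2.COLOR_BGR2HSV)[v,u]
m=(u>380)&(u<430)&(v>140)&(v<200)&(hsv[:,0]>20)&(hsv[:,0]<32)&(hsv[:,1]>150)
Y=P[m]; print(m.sum(),Y.min(0),Y.max(0))
l=Y[(Y[:,2]<0.158)]; print(len(l)); 
vx,vy,x0,y0=cv2.fitLine(l[:,:2].astype(np.float32),cv2.DIST_HUBER,0,.01,.01).ravel(); print('lip dir',vx,vy,np.degrees(np.arctan2(vy,vx)),l.mean(0))
# top plane points of mill
m=(u>395)&(u<455)&(v>140)&(v<190)&(P[:,2]>0.19)&(P[:,2]<0.25)
print(np.histogram(P[m][:,2],20))
# base plate outline
m=(u>375)&(u<460)&(v>175)&(v<240)&(P[:,2]>0.004)&(P[:,2]<0.03)&(hsv[:,1]<110)
print(np.histogram(P[m][:,2],12)); B=P[m]
r=cv2.minAreaRect(B[:,:2].astype(np.float32)*1000); print(r); print(cv2.boxPoints(r))
# stand top
m=(u>225)&(u<285)&(v>175)&(v<225)&(abs(P[:,2]-0.078)<0.004)&(hsv[:,0]<25)
r=cv2.minAreaRect(P[m][:,:2].astype(np.float32)*1000); print('stand',r); print(cv2.boxPoints(r))
im,d,i=load('side'); u,v,P,c=cloud(im,d,i)
m=(abs(P[:,0]-.49)<.06)&(abs(P[:,1]+.19)<.05)&(P[:,2]>.135)&(P[:,2]<.195)
r=P[m]; 
im,d,i=load('scene'); u,v,P,c=cloud(im,d,i)
m=(abs(P[:,0]-.49)<.06)&(abs(P[:,1]+.19)<.05)&(P[:,2]>.085)&(P[:,2]<.195)
r2=P[m]; from scipy.optimize import least_squares
for nm,Q in(('side',r),('scene',r2)):
  for lo,hi,rad in((.085,.135,.018),(.145,.182,.014)):
    q=Q[(Q[:,2]>lo)&(Q[:,2]<hi)]
    if len(q)<10: continue
    s=least_squares(lambda p:np.hypot(q[:,0]-p[0],q[:,1]-p[1])-rad,[.49,-.185],loss='soft_l1',f_scale=.001); print(nm,lo,len(q),s.x,np.std(s.fun),q[:,2].max())
  print(nm,np.sort(Q[:,2])[-5:])
m=(abs(P[:,0]-.49)<.06)&(abs(P[:,1]+.19)<.05)&(P[:,2]>.17);print('ztop',P[m][:,2].max())
# others
E
```

```text
277 [0.47630586 0.22025705 0.14533578] [0.60237922 0.25472247 0.19278686]
185
lip dir 0.9848698 0.17329597 9.979509 [0.54269031 0.23805566 0.14961664]
(array([ 68,  40, 182, 286,  54,  29, 112, 167,  35,   4,   8,   3,   5,
         3,   4,   6,  25,  55,  50,  22]), array([0.19000093, 0.1929003 , 0.19579968, 0.19869905, 0.20159843,
       0.2044978 , 0.20739718, 0.21029656, 0.21319593, 0.21609531,
       0.21899468, 0.22189406, 0.22479343, 0.22769281, 0.23059219,
       0.23349156, 0.23639094, 0.23929031, 0.24218969, 0.24508906,
       0.24798844]))
(array([ 21,  29,  38, 145, 299, 333, 125,  61,  37,  17,  17,  24]), array([0.00405833, 0.00621506, 0.00837179, 0.01052852, 0.01268525,
       0.01484199, 0.01699872, 0.01915545, 0.02131218, 0.02346891,
       0.02562564, 0.02778238, 0.02993911]))
((531.3360595703125, 284.66510009765625), (171.28927612304688, 149.6316375732422), 10.384531021118164)
[[433.60843 342.8177 ]
 [460.5801  195.637  ]
 [629.0637  226.51251]
 [602.09204 373.6932 ]]
stand ((498.6106872558594, -206.25714111328125), (87.29203033447266, 120.42372131347656), 12.364535331726074)
[[ 443.08383 -156.78784]
 [ 468.87027 -274.41833]
 [ 554.1376  -255.72644]
 [ 528.3511  -138.09595]]
side 0.145 158 [ 0.4913325  -0.18436117] 0.0017360068188723285 0.18195865426939195
side [0.18554607 0.18557904 0.18566842 0.18607404 0.1861227 ]
scene 0.085 187 [ 0.49364699 -0.18640928] 0.018072301205193077 0.13462892107747526
scene 0.145 106 [ 0.49286328 -0.18491684] 0.001496618140666273 0.18195252370135362
scene [0.18663503 0.18680208 0.18771465 0.18773507 0.18774864]
ztop 0.18774864491169962
```

```bash
cat >> h.py <<'E'
def goto(p,Rt=None):
    from plant import sense
    s=sense(); R0=R.from_euler('xyz',s['tool_rot']); 
    d=R0.inv().apply(np.asarray(p)-s['ee_pos'])/0.1
    rv=(R0.inv()*Rt).as_rotvec()/(np.pi/2) if Rt is not None else None
    print('t',round(s['time'],2),'shift',d.round(3),'turn',None if rv is None else rv.round(3),'F',s['contact_force'].round(2),'w',round(s['width'],4))
    print('pos',s['ee_pos'].round(4),'rot',s['tool_rot'].round(4),'q',s['q'].round(2))
def Rtool(zdir,xdir):
    z=np.array(zdir,float);z/=np.linalg.norm(z);x=np.array(xdir,float);x-=z*(x@z);x/=np.linalg.norm(x)
    return R.from_matrix(np.c_[x,np.cross(z,x),z])
E
python3 - <<'E'
from h import *
goto([.492,-.1845,.226],Rtool([0,0,-1],[.984,.179,0]))
E
```

```text
t 0.15 shift [-2.629e+00 -3.560e+00  3.000e-03] turn [-0.001  0.001 -0.817] F [ 0.53  0.51 -0.07] w 0.0919
pos [ 0.2928 -0.5797  0.2259] rot [-3.1415e+00  1.5000e-03 -1.1030e+00] q [ 1.37  0.5  -0.43  1.55  0.22  1.14 -0.21]
```

move_arm:
  steps:
    - [-0.3,-0.4,0,0,0,-0.12,1]
    - [-0.6,-0.8,0,0,0,-0.24,1]
    - [-0.73,-1,0,0,0,-0.36,1]
    - [-0.73,-1,0,0,0,-0.48,1]
    - [-0.73,-1,0,0,0,-0.6,1]
    - [-0.73,-1,0,0,0,-0.72,1]
    - [-0.73,-1,0,0,0,-0.81,1]
    - [-0.73,-1,0,0,0,-0.81,1]

```text
time: 1.15
ee_pos: [0.3492, -0.4698, 0.2264]
tool_rot: [-3.141, -0.0, 0.168]
contact_force: [0.9, 0.1, -1.1]
width: 0.0918
```

```bash
python3 - <<'E'
from h import *
goto([.492,-.1845,.226],Rtool([0,0,-1],[.984,.179,0]))
E
```

```text
t 1.15 shift [ 1.885 -2.575  0.006] turn [-0.    -0.    -0.008] F [ 0.85  0.15 -1.08] w 0.0918
pos [ 0.3492 -0.4698  0.2264] rot [-3.1408 -0.      0.1677] q [ 1.45  0.45 -0.74  1.71  0.33  1.11  0.78]
```

move_arm:
  steps:
    - [0.37,-0.5,0,0,0,0,1]
    - [0.74,-1,0,0,0,0,1]
    - [0.74,-1,0,0,0,0,1]

```text
time: 1.52
ee_pos: [0.4088, -0.353, 0.2274]
tool_rot: [-3.141, -0.002, 0.176]
contact_force: [-0.8, -0.5, 0.2]
width: 0.0918
```

move_arm:
  steps:
    - [0.37,-0.5,0,0,0,0,1]
    - [0.74,-1,0,0,0,0,1]
    - [0.74,-1,0,0,0,0,1]

```text
time: 1.9
ee_pos: [0.4642, -0.2425, 0.2274]
tool_rot: [-3.141, -0.002, 0.176]
contact_force: [-0.7, -0.4, 0.2]
width: 0.092
```

```bash
python3 - <<'E'
from h import *
goto([.492,-.1845,.226],Rtool([0,0,-1],[.984,.179,0]))
im,d,i=snap('wrist',1)
goto([.492,-.1845,.226])
E
```

```text
t 1.9 shift [ 0.375 -0.523  0.016] turn [-0.001 -0.001 -0.003] F [-0.72 -0.41  0.22] w 0.092
pos [ 0.4642 -0.2425  0.2274] rot [-3.1408e+00 -2.1000e-03  1.7570e-01] q [ 1.12  0.35 -0.84  1.86  0.29  1.06  0.35]
t 1.95 shift [ 0.394 -0.554  0.01 ] turn None F [-0.41 -1.43 -0.15] w 0.0918
pos [ 0.4627 -0.2459  0.227 ] rot [ 3.1413e+00 -4.0000e-04  1.7200e-01] q [ 1.13  0.35 -0.84  1.86  0.29  1.06  0.35]
```

View pics/wrist1.png

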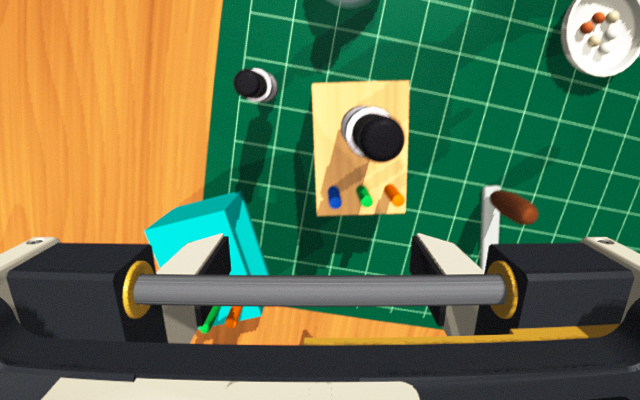

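```bash
python3 - <<'E'
from h import *
im,d,i=load('wrist',1)
g=cv2.cvtColor(im,cv2.COLOR_BGR2GRAY); m=(g<45).astype(np.uint8); m[:100]=0;m[175:]=0;m[:,:330]=0;m[:,410:]=0
c=max(cv2.findContours(m,0,2)[0],key=cv2.contourArea); print(cv2.fitEllipse(c),cv2.boundingRect(c))
P=pts([[x,y] for x in (376,380,384) for y in (136,140,144)],[d[y,x] for x in (376,380,384) for y in (136,140,144)],i); print(P.mean(0))
print(plane([[381,139]],.186,i))
u,v,P,c=cloud(im,d,i)
m=(abs(P[:,0]-.49)<.05)&(abs(P[:,1]+.185)<.05)&(P[:,2]>.181)
q=P[m]; print(m.sum(), q.min(0),q.max(0),cv2.minEnclosingCircle((q[:,:2]*1000).astype(np.float32)), np.median(q[:,2]))
m=(abs(P[:,0]-.49)<.08)&(abs(P[:,1]+.185)<.12)&(abs(P[:,2]-.078)<.004)
r=cv2.minAreaRect((P[m][:,:2]*1000).astype(np.float32));print(r)
E
```

```text
((377.9703674316406, 137.19366455078125), (42.771724700927734, 51.012977600097656), 119.12277221679688) (353, 115, 50, 46)
[ 0.48829835 -0.18461146  0.1858357 ]
[[ 0.48871425 -0.18392412  0.186     ]]
51817 [ 0.44000078 -0.2349764   0.18100368] [ 0.53999676 -0.16924437  0.34182887] ((491.07806396484375, -209.84671020507812), 52.4242057800293) 0.3194931120804853
((494.9046325683594, -204.74710083007812), (84.95620727539062, 120.44109344482422), 12.132232666015625)
```

```bash
python3 - <<'E'
from h import *
goto([.490,-.184,.145],Rtool([0,0,-1],[.984,.179,0]))
E
```

```text
t 1.95 shift [ 0.375 -0.563  0.82 ] turn [ 0.    -0.    -0.005] F [-0.41 -1.43 -0.15] w 0.0918
pos [ 0.4627 -0.2459  0.227 ] rot [ 3.1413e+00 -4.0000e-04  1.7200e-01] q [ 1.13  0.35 -0.84  1.86  0.29  1.06  0.35]
```

move_arm:
  steps:
    - [0.375,-0.56,0,0,0,-0.005,1]
    - [0.375,-0.56,0,0,0,-0.005,1]
    - [0.375,-0.56,0,0,0,-0.005,1]
    - [0.375,-0.56,0.3,0,0,-0.005,1]

```text
time: 2.45
ee_pos: [0.4902, -0.1896, 0.198]
tool_rot: [3.138, -0.003, 0.173]
contact_force: [-0.1, -0.2, -0.5]
width: 0.092
```

```bash
python3 - <<'E'
from h import *
goto([.490,-.184,.145],Rtool([0,0,-1],[.984,.179,0]))
E
```

```text
t 2.45 shift [ 0.007 -0.058  0.529] turn [ 0.002 -0.002 -0.005] F [-0.1  -0.17 -0.48] w 0.092
pos [ 0.4902 -0.1896  0.198 ] rot [ 3.1378e+00 -2.8000e-03  1.7260e-01] q [ 1.    0.39 -0.84  1.89  0.34  1.01  0.19]
```

move_arm:
  steps:
    - [0,0,0.25,0,0,0,1]
    - [0,0,0.5,0,0,0,1]
    - [0,0,0.52,0,0,0,1]

```text
time: 2.82
ee_pos: [0.4868, -0.1884, 0.1429]
tool_rot: [-3.14, 0.004, 0.173]
contact_force: [-0.3, -0.6, -0.6]
width: 0.0919
```

```bash
python3 - <<'E'
from h import *
goto([.490,-.184,.145],Rtool([0,0,-1],[.984,.179,0]))
E
```

```text
t 2.83 shift [ 0.039 -0.037 -0.021] turn [-0.001  0.002 -0.004] F [-0.29 -0.62 -0.62] w 0.0919
pos [ 0.4868 -0.1884  0.1429] rot [-3.1399  0.0039  0.1732] q [ 0.96  0.47 -0.79  1.93  0.41  0.92  0.13]
```

move_arm:
  steps:
    - [0.03,-0.04,-0.03,0,0,0,1]
    - [0.03,-0.04,-0.03,0,0,0,1]
    - [0.03,-0.04,-0.03,0,0,0,1]
    - [0.03,-0.04,-0.03,0,0,0,-1]
    - [0.03,-0.04,-0.03,0,0,0,-1]
    - [0.03,-0.04,-0.03,0,0,0,-1]
    - [0.03,-0.04,-0.03,0,0,0,-1]
    - [0.03,-0.04,-0.03,0,0,0,-1]
  squeeze: 45

```text
time: 3.82
ee_pos: [0.4914, -0.1818, 0.1477]
tool_rot: [-3.142, -0.0, 0.177]
contact_force: [0.4, -0.0, 0.3]
width: 0.0467
```

```bash
python3 - <<'E'
from h import *
goto([.490,-.184,.145],Rtool([0,0,-1],[.984,.179,0]))
im,d,i=snap('wrist',2)
E
```

```text
t 3.83 shift [-0.018  0.019  0.027] turn [-0.    -0.    -0.002] F [ 0.44 -0.    0.32] w 0.0467
pos [ 0.4914 -0.1818  0.1477] rot [-3.1415 -0.      0.1773] q [ 0.95  0.46 -0.8   1.93  0.41  0.92  0.12]
```

View pics/wrist2.png

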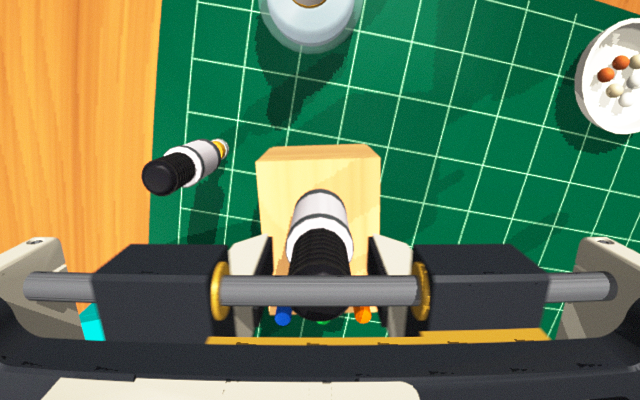

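move_arm:
  steps:
    - [-0.01,0.02,0.02,0,0,0,-1]
    - [-0.01,0.02,0.02,0,0,0,-1]
    - [-0.01,0.02,0.02,0,0,0,-1]
    - [-0.01,0.02,0.02,0,0,0,-1]
    - [-0.01,0.02,0.02,0,0,0,-1]
  squeeze: 45

```text
time: 4.5
ee_pos: [0.4905, -0.1838, 0.1455]
tool_rot: [-3.141, 0.0, 0.177]
contact_force: [0.3, 0.3, -3.6]
width: 0.0273
```

```bash
python3 - <<'E'
from h import *
goto([.490,-.184,.145],Rtool([0,0,-1],[.984,.179,0]))
E
```

```text
t 4.5 shift [-0.005  0.001  0.005] turn [-0.     0.    -0.002] F [ 0.26  0.31 -3.59] w 0.0273
pos [ 0.4905 -0.1838  0.1455] rot [-3.1412e+00  5.0000e-04  1.7740e-01] q [ 0.95  0.46 -0.8   1.93  0.41  0.92  0.13]
```

Gripped (27 mm). Lift straight up.

move_arm:
  steps:
    - [0,0,-0.2,0,0,0,-1]
    - [0,0,-0.5,0,0,0,-1]
    - [0,0,-0.8,0,0,0,-1]
    - [0,0,-1,0,0,0,-1]
    - [0,0,-1,0,0,0,-1]

```text
time: 5.12
ee_pos: [0.4923, -0.1842, 0.2484]
tool_rot: [3.138, -0.004, 0.177]
contact_force: [-0.5, 0.7, -3.8]
width: 0.0276
```

move_arm:
  steps:
    - [0,0,-0.4,0,0,0,-1]
    - [0,0,-0.7,0,0,0,-1]
    - [0,0,-0.7,0,0,0,-1]

```text
time: 5.5
ee_pos: [0.4919, -0.184, 0.3173]
tool_rot: [3.139, -0.003, 0.177]
contact_force: [0.9, 0.8, -3.7]
width: 0.0266
```

```bash
python3 - <<'E'
from h import *
goto([.490,-.184,.145],Rtool([0,0,-1],[.984,.179,0]))
im,d,i=snap('wrist',3)
E
```

```text
t 5.5 shift [-0.024 -0.008  1.723] turn [ 0.002 -0.002 -0.002] F [ 0.94  0.77 -3.7 ] w 0.0266
pos [ 0.4919 -0.184   0.3173] rot [ 3.1392e+00 -2.9000e-03  1.7730e-01] q [ 1.07  0.26 -0.9   1.74  0.22  1.24  0.29]
```

View pics/wrist3.png

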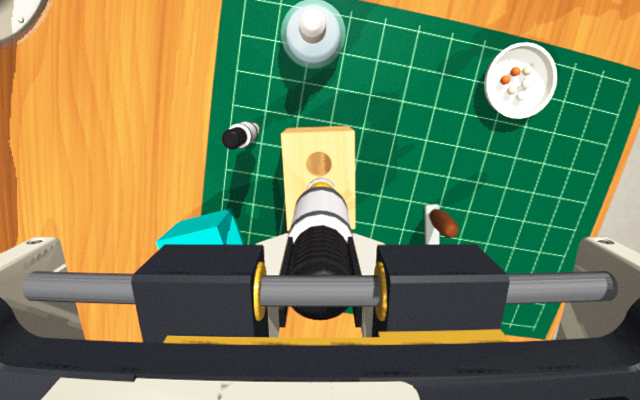

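```bash
cat >> h.py <<'E'
yaw=np.radians(10.3)
nb=np.array([.594,.231,.088]); n0=np.array([np.sin(yaw)*np.sin(np.radians(35)),-np.cos(yaw)*np.sin(np.radians(35)),np.cos(np.radians(35))])
RT=Rtool(-n0,[np.cos(yaw),np.sin(yaw),0])
E
python3 - <<'E'
from h import *
goto(nb+n0*.306,RT)
goto(nb+n0*.176,RT)
E
```

```text
t 5.55 shift [ 1.752 -2.148 -0.232] turn [ 0.389 -0.001 -0.001] F [-1.14  0.05 -4.06] w 0.0271
pos [ 0.4908 -0.184   0.3156] rot [ 3.1408e+00 -4.0000e-04  1.7720e-01] q [ 1.07  0.26 -0.9   1.74  0.22  1.24  0.29]
t 5.55 shift [ 1.75  -2.894  0.832] turn [ 0.389 -0.001 -0.001] F [-1.14  0.05 -4.06] w 0.0271
pos [ 0.4908 -0.184   0.3156] rot [ 3.1408e+00 -4.0000e-04  1.7720e-01] q [ 1.07  0.26 -0.9   1.74  0.22  1.24  0.29]
```

move_arm:
  steps:
    - [0.4,-0.45,-0.1,0,0,0,-1]
    - [0.85,-0.95,-0.2,0,0,0,-1]
    - [0.85,-0.95,-0.2,0,0,0,-1]

```text
time: 5.92
ee_pos: [0.5587, -0.0684, 0.3347]
tool_rot: [-3.137, -0.001, 0.187]
contact_force: [-0.1, 0.4, -2.9]
width: 0.027
```

move_arm:
  steps:
    - [0.4,-0.45,0,0.1,0,0,-1]
    - [0.88,-0.9,-0.05,0.2,0,0,-1]
    - [0.88,-1,-0.05,0.3,0,0,-1]
    - [0.88,-1,-0.05,0.389,0,0,-1]
    - [0.88,-1,-0.05,0.389,0,0,-1]

```text
time: 6.55
ee_pos: [0.6263, 0.0332, 0.3351]
tool_rot: [-2.53, 0.007, 0.171]
contact_force: [0.9, -0.1, -4.0]
width: 0.0272
```

```bash
python3 - <<'E'
from h import *
goto(nb+n0*.306,RT)
goto(nb+n0*.176,RT)
im,d,i=snap('wrist',4)
E
```

```text
t 6.55 shift [ 0.033 -0.224  0.113] turn [-0.     0.001 -0.007] F [ 0.93 -0.13 -3.98] w 0.0272
pos [0.6263 0.0332 0.3351] rot [-2.5304  0.0073  0.1707] q [ 0.83  0.7  -1.02  1.39 -0.02  1.4   0.09]
t 6.55 shift [ 0.034 -0.224  1.413] turn [-0.     0.001 -0.007] F [ 0.93 -0.13 -3.98] w 0.0272
pos [0.6263 0.0332 0.3351] rot [-2.5304  0.0073  0.1707] q [ 0.83  0.7  -1.02  1.39 -0.02  1.4   0.09]
```

View pics/wrist4.png

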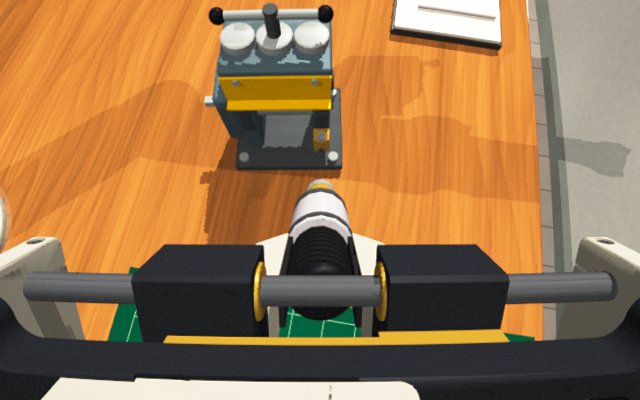

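move_arm:
  steps:
    - [0.03,-0.22,0.1,0,0,-0.006,-1]
    - [0.03,-0.22,0.5,0,0,-0.006,-1]
    - [0.03,-0.22,0.8,0,0,-0.006,-1]
    - [0.03,-0.22,0.8,0,0,-0.006,-1]
    - [0.03,-0.22,0.8,0,0,-0.006,-1]

```text
time: 7.22
ee_pos: [0.6188, 0.1031, 0.2898]
tool_rot: [-2.532, -0.008, 0.187]
contact_force: [-0.5, 0.3, -2.8]
width: 0.0271
```

```bash
python3 - <<'E'
from h import *
goto(nb+n0*.176,RT)
im,d,i=snap('wrist',5)
crop(im,240,80,400,230,5,'c5')
im,d,i=snap('scene',5); crop(im,350,120,480,240,5,'c5s')
print(proj([nb],load('wrist',5)[2]))
im,d,i=snap('side',5);
E
```

```text
t 7.22 shift [-0.018  0.089  0.641] turn [ 0.001 -0.002  0.007] F [-0.53  0.33 -2.82] w 0.0271
pos [0.6188 0.1031 0.2898] rot [-2.5324 -0.0082  0.1866] q [ 0.76  0.71 -1.02  1.5  -0.02  1.24  0.06]
[[318.81197056 172.65499084]]
```

View pics/c5.png

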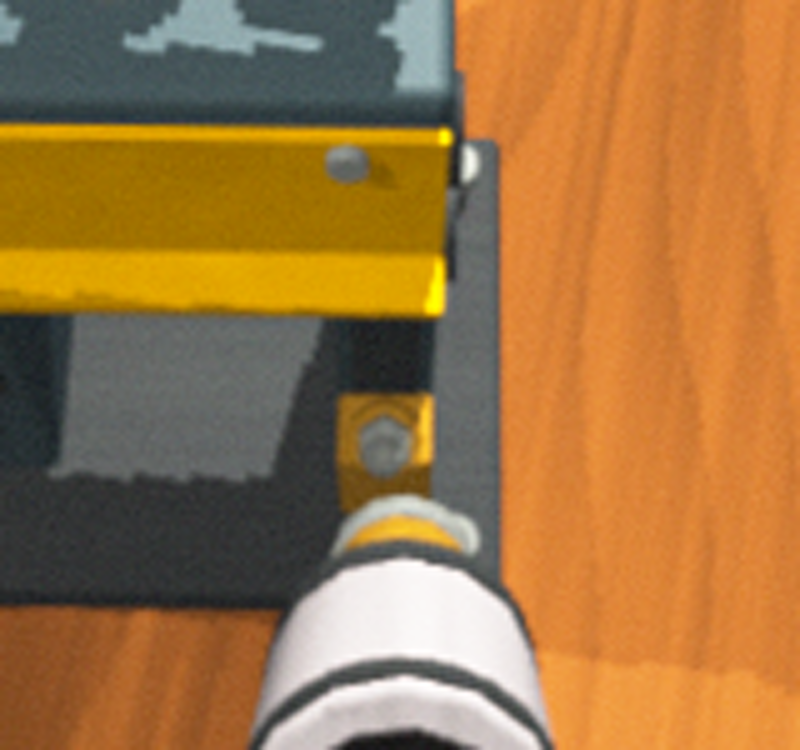

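View pics/c5s.png

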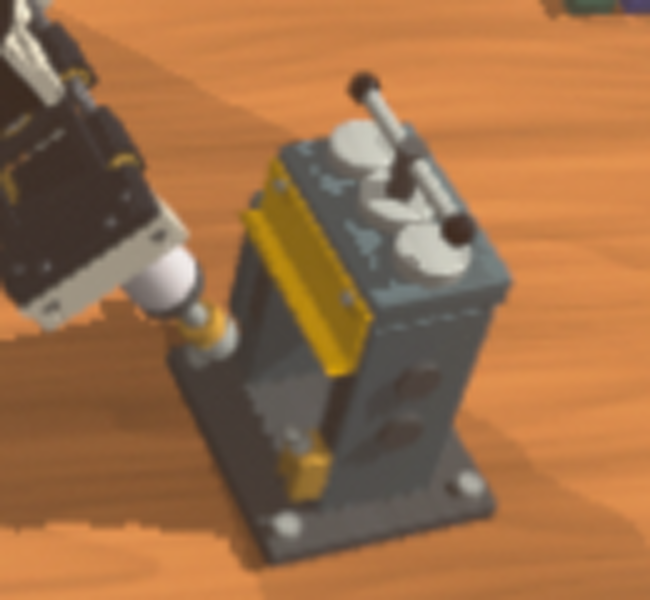

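View pics/side5.png

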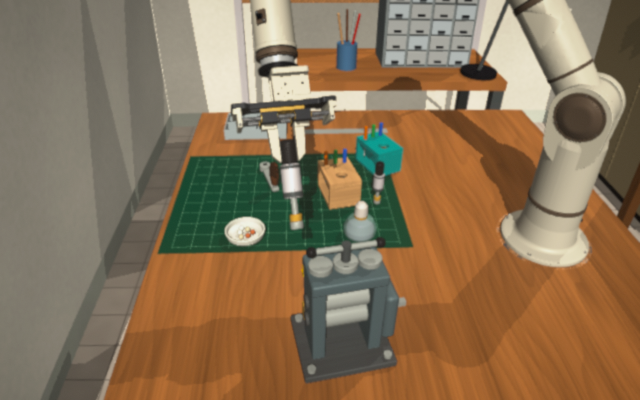

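```bash
python3 - <<'E'
from h import *
im,d,i=load('wrist',5)
crop(im,300,150,340,200,16,'c5b')
print(d[160:178:2,309:326:2].round(3))
print(plane([[317,168]],.088,i), pts([[317,168]],[d[168,317]],i))
i4=load('wrist',4); crop(i4[0],300,110,345,155,14,'c4b')
im,d,i=load('scene',5); crop(im,395,195,425,225,16,'c5sb'); print(plane([[408.6,207]],.088,i),proj([nb],i))
E
```

```text
[[0.43  0.431 0.426 0.422 0.422 0.426 0.43  0.431 0.43 ]
 [0.431 0.422 0.422 0.423 0.421 0.422 0.424 0.43  0.429]
 [0.429 0.424 0.418 0.416 0.416 0.419 0.423 0.428 0.428]
 [0.424 0.417 0.415 0.417 0.416 0.417 0.424 0.423 0.429]
 [0.424 0.418 0.403 0.401 0.402 0.403 0.425 0.425 0.429]
 [0.427 0.419 0.403 0.4   0.401 0.403 0.424 0.426 0.426]
 [0.425 0.426 0.402 0.401 0.404 0.405 0.427 0.424 0.427]
 [0.432 0.434 0.433 0.404 0.405 0.431 0.431 0.431 0.433]
 [0.438 0.439 0.438 0.436 0.438 0.438 0.438 0.438 0.441]]
[[0.59076262 0.23650044 0.088     ]] [[0.59109847 0.23473307 0.09208184]]
[[0.59723663 0.23439029 0.088     ]] [[407.1683401  206.19341846]]
```

View pics/c5b.png

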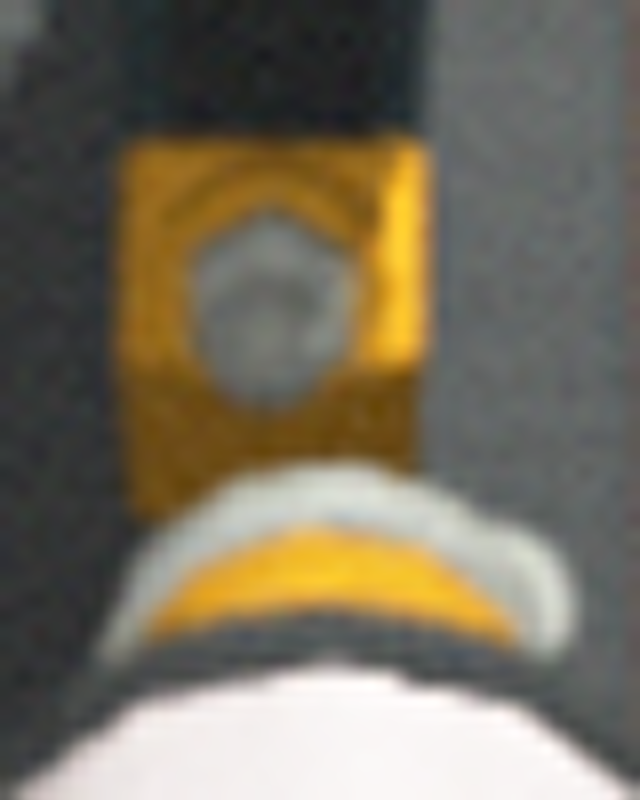

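View pics/c5sb.png

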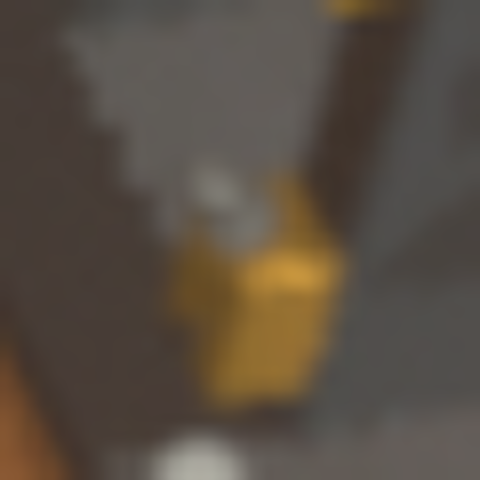

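```bash
cat >> h.py <<'E'
from scipy.optimize import least_squares
def cam2tool():
    i=np.load("wrist0info.npy",allow_pickle=True).item()
    Rt=R.from_euler('xyz',[-3.14148975e+00,1.92894189e-03,-1.10298076e+00]); p=np.array([.29273949,-.57958265,.22566854])
    return Rt.inv()*R.from_euler('xyz',i['attitude']), Rt.inv().apply(i['xyz']-p)
def ctool(im,d,i,box):
    x0,y0,x1,y1=box
    v,u=np.mgrid[y0:y1,x0:x1]; u=u.ravel();v=v.ravel(); dd=d[v,u]; ok=dd>0; u,v,dd=u[ok],v[ok],dd[ok]
    j=dict(i); j['attitude']=np.zeros(3); j['xyz']=np.zeros(3)
    P=pts(np.c_[u,v],dd,j); Rc,tc=cam2tool(); return u,v,Rc.apply(P)+tc
E
python3 - <<'E'
from h import *
Rc,tc=cam2tool(); print(Rc.as_euler('xyz'),tc)
for k in (3,4,5):
    im,d,i=load('wrist',k)
    u,v,P=ctool(im,d,i,(280,150,365,240))
    m=(np.hypot(P[:,0],P[:,1])<.04)&(P[:,2]>-.02)&(P[:,2]<.14)
    u,v,P=u[m],v[m],P[m]
    # barrel z 0.00..0.065
    b=P[(P[:,2]>.012)&(P[:,2]<.055)]
    f=lambda p:np.hypot(b[:,0]-p[0]-p[2]*(b[:,2]-.035),b[:,1]-p[1]-p[3]*(b[:,2]-.035))-.018
    s=least_squares(f,[0,0,0,0],loss='soft_l1',f_scale=.001); print(k,len(b),'barrel',s.x.round(4),np.std(s.fun).round(5))
    c=P[P[:,2]>.085]
    f=lambda p:np.hypot(c[:,0]-p[0],c[:,1]-p[1])-.0125
    if len(c)>10:
        s=least_squares(f,[0,0],loss='soft_l1',f_scale=.001); print('  coupler',len(c),s.x.round(4),c[:,2].min(),c[:,2].max(),np.std(s.fun).round(5))
u,v,P=ctool(im,d,i,(308,160,326,180))
m=(d[v,u]<.408)&(d[v,u]>.39)
B=P[m]; 
s=least_squares(lambda p:np.linalg.norm(B-p,axis=1)-.005,B.mean(0)+[0,0,.003],loss='soft_l1',f_scale=.001); print('ball tool',len(B),s.x, np.std(s.fun),u[m].mean(),v[m].mean())
E
```

```text
[-0.28090244  0.00070986  0.0005603 ] [-0.00082863 -0.07386932 -0.1578546 ]
3 1037 barrel [-0.0007  0.0005  0.0058  0.0038] 0.00023
  coupler 207 [-0.0003  0.0011] 0.09686566265734614 0.12045683057972184 0.00054
4 998 barrel [-0.0009  0.0013 -0.0002  0.0157] 0.00023
  coupler 194 [-0.0009  0.0028] 0.09694173093398095 0.12127740434281647 0.00047
5 996 barrel [-0.001   0.0013  0.0004  0.0152] 0.00023
  coupler 194 [-0.0009  0.0028] 0.0981276704576674 0.12159418977454584 0.00046
ball tool 56 [-0.00545047  0.00744709  0.24151951] 0.0005480259321367647 315.7142857142857 170.5
```

move_arm:
  steps:
    - [-0.046,0.067,0.1,0.011,0,0,-1]
    - [-0.046,0.067,0.3,0.011,0,0,-1]
    - [-0.046,0.067,0.6,0.011,0,0,-1]
    - [-0.046,0.067,0.9,0.011,0,0,-1]
    - [-0.046,0.067,0.9,0.011,0,0,-1]
    - [-0.046,0.067,0.9,0.011,0,0,-1]
    - [-0.046,0.067,0.9,0.011,0,0,-1]

```text
time: 8.25
ee_pos: [0.607, 0.1454, 0.2112]
tool_rot: [-2.514, -0.007, 0.183]
contact_force: [-0.3, -0.3, -3.3]
width: 0.0271
```

```bash
cat >> h.py <<'E'
def meas(k,ballbox,zr):
    im,d,i=load('wrist',k)
    u,v,P=ctool(im,d,i,(280,150,365,240))
    m=(np.hypot(P[:,0],P[:,1])<.04)&(P[:,2]>-.02)&(P[:,2]<.14); P=P[m]
    b=P[(P[:,2]>.012)&(P[:,2]<.055)]
    s=least_squares(lambda p:np.hypot(b[:,0]-p[0]-p[2]*(b[:,2]-.035),b[:,1]-p[1]-p[3]*(b[:,2]-.035))-.018,[0,0,0,0],loss='soft_l1',f_scale=.001); print('barrel',s.x.round(4))
    u,v,P=ctool(im,d,i,ballbox); m=(P[:,2]>zr[0])&(P[:,2]<zr[1])&(np.abs(P[:,0])<.012)&(np.abs(P[:,1])<.03); B=P[m]
    print(len(B),B.min(0).round(4),B.max(0).round(4),u[m].mean(),v[m].mean())
    s=least_squares(lambda p:np.linalg.norm(B-p,axis=1)-.005,B.mean(0)+[0,0,.003],loss='soft_l1',f_scale=.001); print('ball',s.x.round(4),np.std(s.fun).round(5))
E
python3 - <<'E'
from h import *
goto(nb+n0*.116,RT)
im,d,i=snap('wrist',6)
crop(im,270,130,370,230,8,'c6')
print(proj([nb],i))
im,d,i=snap('scene',6); crop(im,350,120,480,240,5,'c6s')
E
```

```text
t 8.25 shift [0.024 0.004 0.346] turn [-0.011 -0.003  0.004] F [-0.34 -0.31 -3.33] w 0.0271
pos [0.607  0.1454 0.2112] rot [-2.5138 -0.0072  0.183 ] q [ 0.72  0.78 -1.    1.62  0.    1.07  0.06]
[[323.02164166 185.87716314]]
```

View pics/c6.png

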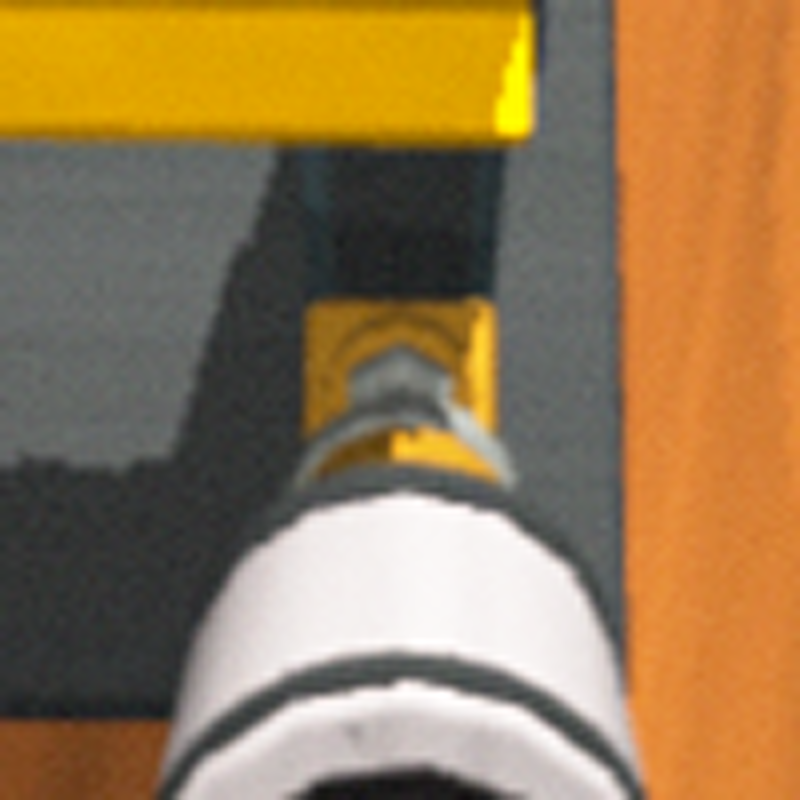

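View pics/c6s.png

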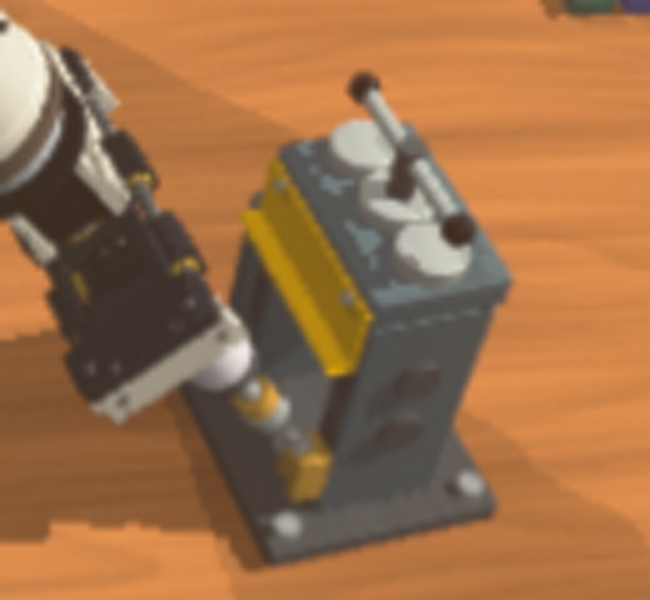

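```bash
python3 - <<'E'
from h import *
Rc,tc=cam2tool()
def tp(k,uv,off):
    im,d,i=load('wrist',k); uv=np.array(uv,float)-.5+0.0
    j=dict(i); j['attitude']=np.zeros(3); j['xyz']=np.zeros(3)
    q=np.round(uv+off).astype(int); dd=np.array([np.median(d[b-1:b+2,a-1:a+2]) for a,b in q])
    return Rc.apply(pts(uv,dd,j))+tc
a=tp(5,[[307.6,158.75],[326.75,158.75]],np.array([[2,2],[-2,2]])); b=tp(6,[[308.1,167.25],[331.9,167.25]],np.array([[2,2],[-2,2]]))
print(a.round(4),b.round(4)); rx=R.from_rotvec([-.0173,0,0])
ball5=np.array([-.00545,.00745,.2415])
# frame6 = rx*(p - s)
print('ball6 est',(rx.apply(ball5-a.mean(0))+b.mean(0)).round(4))
p5=np.array([.6188,.1031,.2898]);R5=R.from_euler('xyz',[-2.5324,-.0082,.1866]); bw=p5+R5.apply(ball5); print('ball world',bw)
p6=np.array([.607,.1454,.2112]);R6=R.from_euler('xyz',[-2.5138,-.0072,.183]); print('via pose',R6.inv().apply(bw-p6))
im,d,i=load('wrist',6)
u,v,P=ctool(im,d,i,(280,150,365,240))
m=(np.hypot(P[:,0],P[:,1])<.04)&(P[:,2]>-.02)&(P[:,2]<.14); P=P[m]
bb=P[(P[:,2]>.012)&(P[:,2]<.055)]
s=least_squares(lambda p:np.hypot(bb[:,0]-p[0]-p[2]*(bb[:,2]-.035),bb[:,1]-p[1]-p[3]*(bb[:,2]-.035))-.018,[0,0,0,0],loss='soft_l1',f_scale=.001); print('barrel',s.x.round(4),'coupler at',s.x[:2]+s.x[2:]*(.1131-.035))
# frames camera poses: ball5 world via cam info
for k in(5,6):
    i=load('wrist',k)[2]; Rw=R.from_euler('xyz',i['attitude'])*Rc.inv(); pw=i['xyz']-Rw.apply(tc); print(k,pw.round(4),Rw.as_euler('xyz').round(4))
    if k==5: bw=pw+Rw.apply(ball5)
    else: print('via cam pose',Rw.inv().apply(bw-pw).round(4))
E
```

```text
[[-0.0167 -0.0025  0.2697]
 [ 0.0075 -0.0024  0.2703]] [[-0.0129 -0.0088  0.1803]
 [ 0.0109 -0.0088  0.18  ]]
ball6 est [-0.0019  0.0006  0.1515]
ball world [0.59057205 0.23218177 0.08744256]
via pose [-0.00125211  0.00120523  0.15203236]
barrel [-0.001   0.0013 -0.      0.0155] coupler at [-0.00100682  0.00255276]
5 [0.6182 0.1042 0.2901] [-2.5327 -0.0081  0.1869]
6 [0.6064 0.1465 0.2115] [-2.5142 -0.0072  0.1832]
via cam pose [-0.0013  0.0012  0.1521]
```

move_arm:
  steps:
    - [-0.003,-0.015,0.08,0,0,0,-1]
    - [-0.003,-0.013,0.16,0,0,0,-1]
    - [-0.003,-0.012,0.22,0,0,0,-1]
    - [-0.003,-0.012,0.25,0,0,0,-1]
    - [-0.003,-0.012,0.25,0,0,0,-1]
    - [-0.003,-0.012,0.25,0,0,0,-1]

```text
time: 9.1
ee_pos: [0.603, 0.1616, 0.1908]
tool_rot: [-2.514, -0.006, 0.185]
contact_force: [1.9, -1.4, -2.6]
width: 0.0269
```

```bash
python3 - <<'E'
from h import *
from plant import sense
goto(nb+n0*.116,RT)
im,d,i=snap('wrist',7)
crop(im,270,130,370,230,8,'c7')
im2,_,i2=snap('scene',7); crop(im2,380,170,430,230,10,'c7s')
s=sense(); R6=R.from_euler('xyz',s['tool_rot']); print('ball in tool',R6.inv().apply(np.array([.5906,.2322,.0874])-s['ee_pos']).round(4), R6.inv().apply(s['contact_force']))
E
```

```text
t 9.1 shift [0.035 0.019 0.083] turn [-0.011 -0.001  0.005] F [ 1.89 -1.39 -2.64] w 0.0269
pos [0.603  0.1616 0.1908] rot [-2.5136 -0.0058  0.1845] q [ 0.69  0.79 -0.98  1.64  0.01  1.02  0.05]
ball in tool [0.0002 0.0028 0.1258] [1.06112209 2.55263518 0.5387655 ]
```

View pics/c7.png

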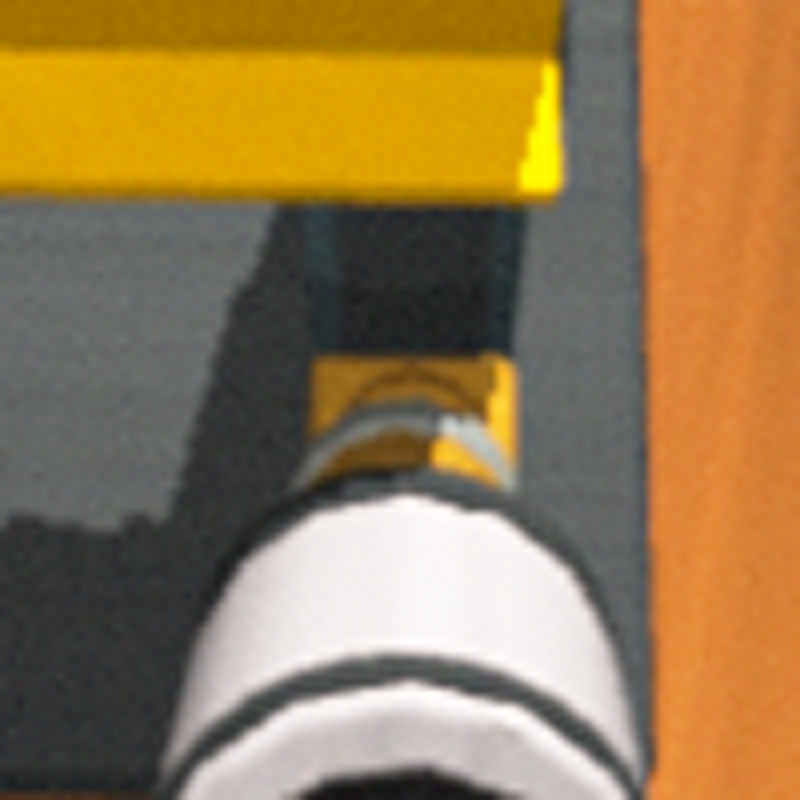

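View pics/c7s.png

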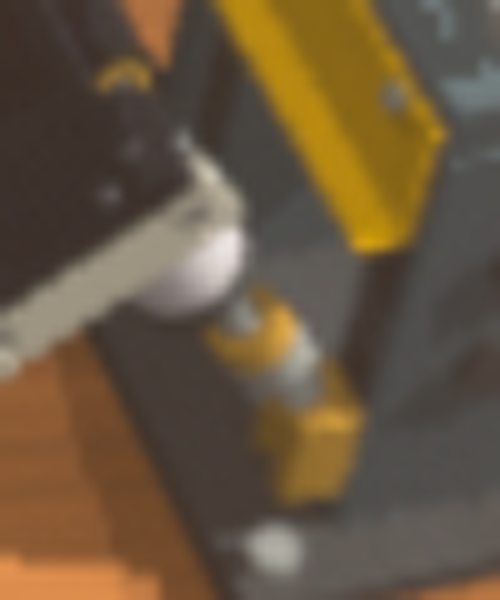

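move_arm:
  steps:
    - [0.01,0.001,0.02,0,0,0,-1]
    - [0.01,0.001,0.04,0,0,0,-1]
    - [0.01,0.001,0.06,0,0,0,-1]
    - [0.01,0.001,0.08,0,0,0,-1]
    - [0.01,0.001,0.08,0,0,0,-1]
    - [0.01,0.001,0.08,0,0,0,-1]

```text
time: 9.95
ee_pos: [0.6036, 0.1659, 0.1848]
tool_rot: [-2.514, -0.006, 0.184]
contact_force: [0.9, -5.0, 2.8]
width: 0.0272
```

```bash
cat >> h.py <<'E'
def st():
    from plant import sense
    s=sense(); R6=R.from_euler('xyz',s['tool_rot']); print('t',s['time'],'pos',s['ee_pos'].round(4),'ball in tool',R6.inv().apply(np.array([.5906,.2322,.0874])-s['ee_pos']).round(4),'Ftool', R6.inv().apply(s['contact_force']-[0,0,-3.5]).round(2),'Tq',R6.inv().apply(s['torque']).round(2),'w',s['width'])
E
python3 - <<'E'
from h import *
st()
E
```

```text
t 9.95 pos [0.6036 0.1659 0.1848] ball in tool [-0.0013  0.0025  0.1185] Ftool [ 0.04  0.46 -8.09] Tq [-1.36 -0.05 -0.07] w 0.027227315402170594
```

move_arm:
  steps:
    - [0,0.001,0.02,0,0,0,-1]
    - [0,0.001,0.04,0,0,0,-1]
    - [0,0.001,0.06,0,0,0,-1]
    - [0,0.001,0.06,0,0,0,-1]

```text
time: 10.45
ee_pos: [0.6025, 0.1698, 0.1795]
tool_rot: [-2.513, -0.006, 0.185]
contact_force: [-0.3, -5.6, 4.2]
width: 0.027
```

```bash
python3 - <<'E'
from h import *
st()
im,d,i=snap('wrist',8); crop(im,270,130,370,230,8,'c8')
im2,_,i2=snap('scene',8); crop(im2,380,170,430,230,10,'c8s')
E
```

```text
t 10.45 pos [0.6025 0.1698 0.1795] ball in tool [-0.0008  0.0027  0.1118] Ftool [-1.26 -0.11 -9.43] Tq [-1.36 -0.14 -0.06] w 0.026962917136735542
```

View pics/c8s.png

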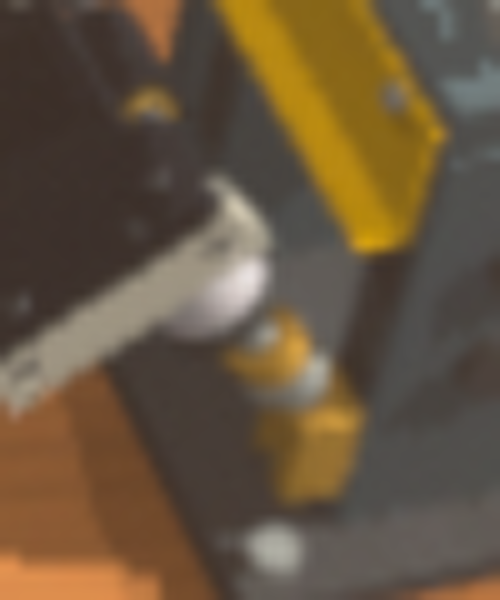

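View pics/c8.png

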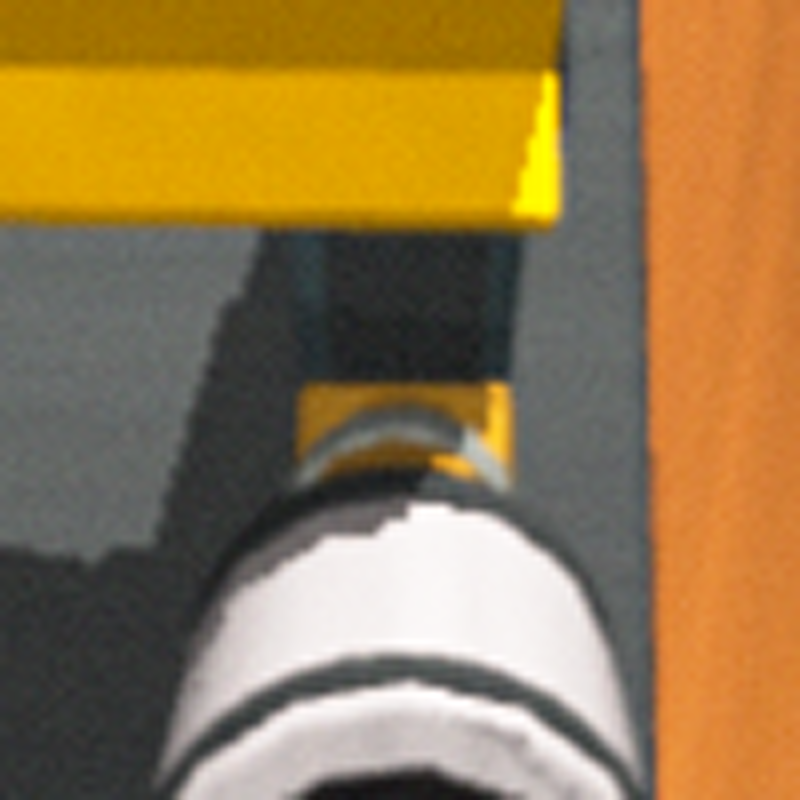

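move_arm:
  steps:
    - [0,0.001,0.02,0,0,0,-1]
    - [0,0.001,0.04,0,0,0,-1]
    - [0,0.001,0.04,0,0,0,-1]
    - [0,0.001,0.04,0,0,0,-1]

```text
time: 11.05
ee_pos: [0.6023, 0.1718, 0.1765]
tool_rot: [-2.514, -0.006, 0.184]
contact_force: [0.3, -7.4, 5.7]
width: 0.0272
```

```bash
python3 - <<'E'
from h import *
st()
E
```

```text
t 11.05 pos [0.6023 0.1718 0.1765] ball in tool [-0.0009  0.0025  0.1083] Ftool [ -1.     0.54 -11.81] Tq [-1.34 -0.34 -0.07] w 0.02716200842803015
```

```bash
python3 - <<'E'
from h import *
im,d,i=snap('wrist',9); crop(im,270,130,370,230,8,'c9')
im2,_,i2=snap('scene',9); crop(im2,380,170,430,230,10,'c9s')
st()
for k in (3,4,5,6,7,8,9):
    im,d,i=load('wrist',k)
    # column profile through axis
    j=dict(i); out=[]
    for vv in range(178,236,1):
        u,v,P=ctool(im,d,i,(318,vv,323,vv+1)); 
        m=P[:,2].copy(); out.append((vv,round(float(np.median(P[:,1]))*1000,1),round(float(np.median(P[:,2]))*1000,1)))
    print(k,[o for o in out if o[2]<200 ][:32:1])
E
```

```text
t 11.15 pos [0.6023 0.1718 0.1765] ball in tool [-0.0009  0.0026  0.1083] Ftool [-1.630e+00  1.000e-02 -1.133e+01] Tq [-1.26 -0.38 -0.09] w 0.027163092493746786
3 [(178, -12.3, 114.0), (179, -12.1, 111.2), (180, -11.3, 111.1), (181, -11.2, 108.0), (182, -11.3, 104.0), (183, -11.1, 101.5), (184, -11.2, 97.9), (185, -10.5, 97.6), (186, -18.1, 64.1), (187, -18.2, 60.8), (188, -18.1, 58.6), (189, -18.3, 55.3), (190, -17.7, 55.1), (191, -17.9, 51.8), (192, -17.7, 50.3), (193, -17.5, 48.4), (194, -17.7, 45.5), (195, -17.7, 43.0), (196, -17.8, 40.6), (197, -17.5, 39.2), (198, -17.8, 36.3), (199, -18.0, 33.5), (200, -17.7, 32.3), (201, -17.6, 30.5), (202, -17.5, 28.9), (203, -17.6, 26.6), (204, -17.7, 24.3), (205, -17.7, 22.7), (206, -17.6, 21.0), (207, -17.6, 19.2), (208, -17.5, 17.6), (209, -17.7, 15.5)]
4 [(179, -10.4, 118.4), (180, -10.3, 115.1), (181, -10.4, 111.4), (182, -9.4, 112.1), (183, -9.4, 108.5), (184, -9.5, 104.7), (185, -9.4, 101.8), (186, -9.4, 98.6), (187, -16.8, 66.4), (188, -16.9, 63.2), (189, -17.1, 60.1), (190, -16.9, 58.2), (191, -16.8, 56.1), (192, -16.6, 54.1), (193,
[... 2875 characters left out ...]
, -16.8, 21.8), (208, -16.9, 19.6), (209, -16.7, 18.4)]
9 [(178, -6.9, 137.8), (179, -6.1, 137.2), (180, -5.9, 134.2), (181, -10.1, 112.5), (182, -10.0, 109.3), (183, -10.1, 105.4), (184, -9.7, 103.7), (185, -9.2, 102.8), (186, -8.9, 100.4), (187, -9.3, 95.7), (188, -16.7, 64.0), (189, -16.6, 61.8), (190, -16.9, 58.2), (191, -16.7, 56.5), (192, -16.3, 55.2), (193, -16.5, 52.1), (194, -16.6, 49.5), (195, -16.5, 47.4), (196, -16.6, 44.8), (197, -16.4, 43.0), (198, -16.6, 40.5), (199, -16.6, 38.3), (200, -16.6, 36.1), (201, -16.7, 33.8), (202, -16.8, 31.4), (203, -16.7, 29.6), (204, -16.7, 27.6), (205, -16.7, 25.7), (206, -17.0, 23.0), (207, -16.9, 21.6), (208, -16.9, 19.5), (209, -17.0, 17.7)]
```

View pics/c9.png

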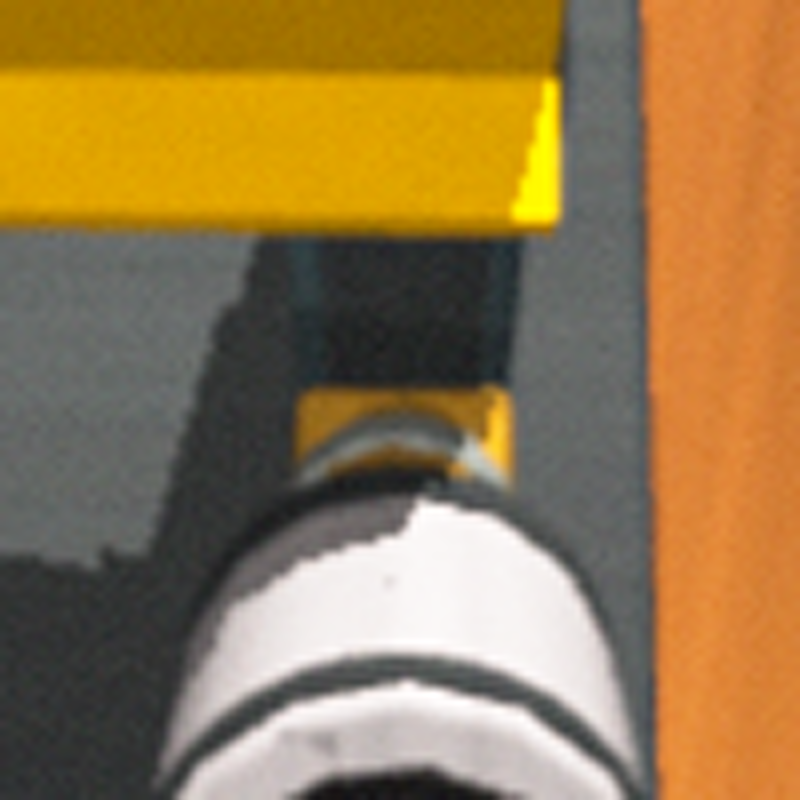

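View pics/c9s.png

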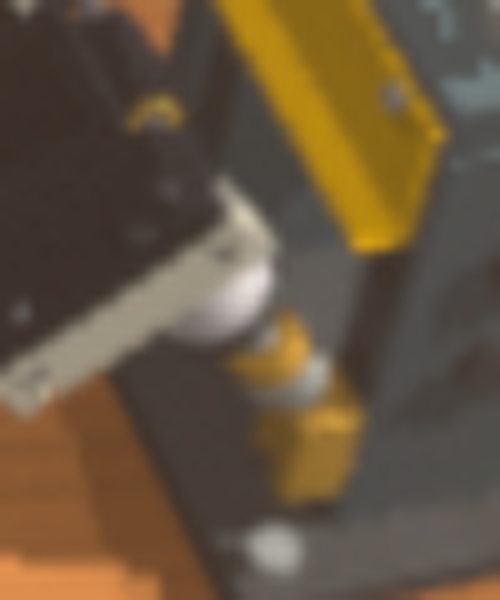

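move_arm:
  steps:
    - [0.003,0.0,0.015,0,0,0,-1]
    - [0.003,0.0,0.03,0,0,0,-1]
    - [0.003,0.0,0.03,0,0,0,-1]
    - [0.003,0,0.03,0,0,0,-1]
    - [0.003,0,0.03,0,0,0,-1]

```text
time: 11.78
ee_pos: [0.6022, 0.1734, 0.1743]
tool_rot: [-2.514, -0.006, 0.185]
contact_force: [-1.1, -7.9, 6.7]
width: 0.0272
```

```bash
python3 - <<'E'
from h import *
st()
im,d,i=snap('wrist',10); crop(im,270,130,370,230,8,'c10')
im2,_,i2=snap('scene',10); crop(im2,380,170,430,230,10,'c10s')
im2,_,i2=snap('side',10)
st()
E
```

```text
t 11.775 pos [0.6022 0.1734 0.1743] ball in tool [-0.0011  0.0025  0.1055] Ftool [ -2.45   0.13 -12.67] Tq [-1.27 -0.66 -0.09] w 0.02718832456295847
t 11.925 pos [0.6022 0.1734 0.1743] ball in tool [-0.001   0.0025  0.1055] Ftool [ -2.16  -0.55 -13.09] Tq [-1.26 -0.65 -0.07] w 0.02728080010739267
```

View pics/c10s.png

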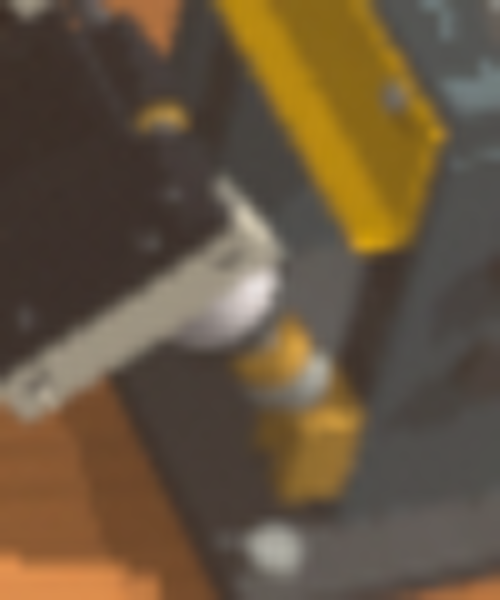

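View pics/c10.png

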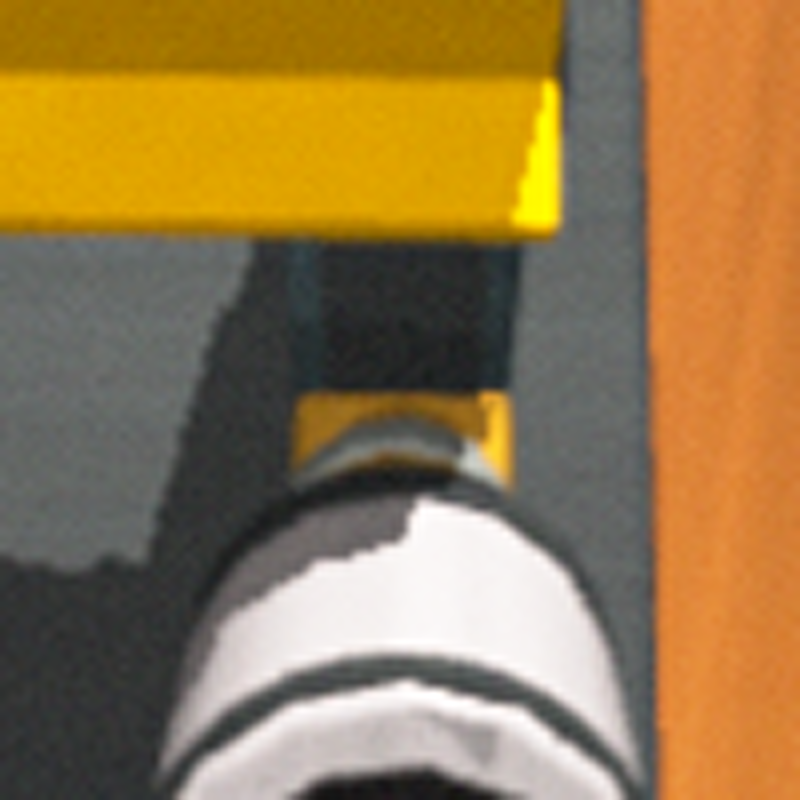

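move_arm:
  steps:
    - [-0.012,0,0.0,0,0,0,-1]
    - [-0.012,0.0,0.0,0,0,0,-1]
    - [-0.012,0.0,0.0,0,0,0,-1]

```text
time: 12.3
ee_pos: [0.6018, 0.1731, 0.1745]
tool_rot: [-2.514, -0.007, 0.183]
contact_force: [0.7, -7.2, 6.1]
width: 0.0272
```

```bash
python3 - <<'E'
from h import *
st()
E
```

```text
t 12.3 pos [0.6018 0.1731 0.1745] ball in tool [-0.0008  0.0025  0.1058] Ftool [ -0.57   0.15 -12.01] Tq [-1.28 -0.24 -0.09] w 0.0271643009370496
```

move_arm:
  steps:
    - [0,0,-0.03,0,0,0,-1]
    - [0,0.0,-0.06,0,0,0,-1]
    - [0,0.0,-0.08,0,0,0,-1]
    - [0,0.0,-0.08,0,0,0,-1]
    - [0,0.0,-0.08,0,0,0,-1]

```text
time: 12.92
ee_pos: [0.6021, 0.1691, 0.1803]
tool_rot: [-2.513, -0.007, 0.184]
contact_force: [1.8, -4.4, 3.3]
width: 0.0269
```

```bash
python3 - <<'E'
from h import *
st()
E
```

```text
t 12.925 pos [0.6021 0.1691 0.1803] ball in tool [-0.0004  0.0027  0.1128] Ftool [ 1.01 -0.23 -8.28] Tq [-1.4   0.4  -0.09] w 0.02687307270586556
```

move_arm:
  steps:
    - [0,0,-0.02,0,0,0,-1]
    - [0,0.0,-0.04,0,0,0,-1]
    - [0,0.0,-0.05,0,0,0,-1]
    - [0,0.0,-0.05,0,0,0,-1]

```text
time: 13.42
ee_pos: [0.6016, 0.1667, 0.1835]
tool_rot: [-2.513, -0.005, 0.186]
contact_force: [3.4, 0.1, -6.7]
width: 0.0269
```

```bash
python3 - <<'E'
from h import *
st()
E
```

```text
t 13.425 pos [0.6016 0.1667 0.1835] ball in tool [0.0008 0.0028 0.1168] Ftool [3.36 2.34 2.26] Tq [-1.66  1.21 -0.13] w 0.026922907337710227
```

move_arm:
  steps:
    - [0,0,-0.02,0,0,0,-1]
    - [0,0.0,-0.03,0,0,0,-1]
    - [0,0.0,-0.03,0,0,0,-1]

```text
time: 13.8
ee_pos: [0.602, 0.1647, 0.1863]
tool_rot: [-2.513, -0.005, 0.186]
contact_force: [2.6, 1.3, -6.7]
width: 0.0273
```

```bash
python3 - <<'E'
from h import *
st()
E
```

```text
t 13.8 pos [0.602  0.1647 0.1863] ball in tool [0.0008 0.0028 0.1202] Ftool [2.76 1.24 3.07] Tq [-1.57  1.13 -0.06] w 0.027327313174806158
```

move_arm:
  steps:
    - [0,0,0.03,0,0,0,-1]
    - [0,0,0.06,0,0,0,-1]
    - [0,0,0.09,0,0,0,-1]
    - [0,0,0.12,0,0,0,-1]
    - [0,0,0.15,0,0,0,-1]
    - [0,0,0.175,0,0,0,-1]
    - [0,0,0.175,0,0,0,-1]
    - [0,0,0.175,0,0,0,-1]

```text
time: 14.8
ee_pos: [0.6012, 0.1735, 0.1735]
tool_rot: [-2.514, -0.006, 0.184]
contact_force: [0.1, -9.0, 7.0]
width: 0.0267
```

```bash
python3 - <<'E'
from h import *
st()
im,d,i=snap('wrist',11); crop(im,270,130,370,230,8,'c11')
E
```

```text
t 14.8 pos [0.6012 0.1735 0.1735] ball in tool [-0.0002  0.0022  0.1047] Ftool [ -1.52   0.99 -13.71] Tq [-1.3  -0.29  0.02] w 0.026741389485443377
```

View pics/c11.png

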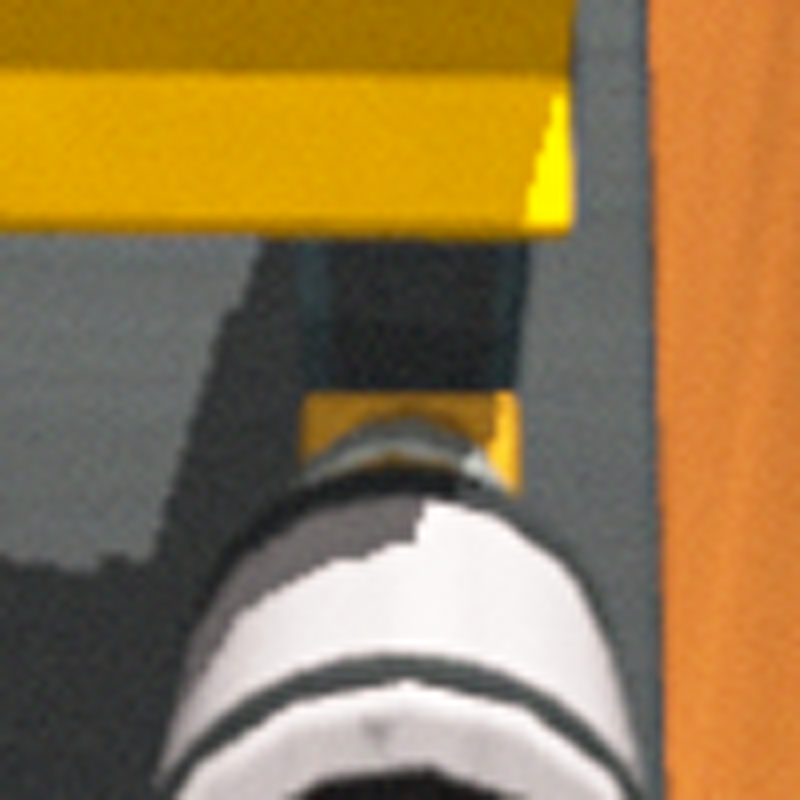

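move_arm:
  steps:
    - [-0.003,0,0,0,0,0,-1]
    - [-0.003,0,0,0,0,0,-1]
    - [-0.003,0,0,0,0,0,-1]
    - [-0.003,0,0,0,0,0,-1]
    - [-0.003,0,0,0,0,0,-1]
    - [-0.003,0,0,0,0,0,-1]

```text
time: 15.6
ee_pos: [0.6011, 0.1734, 0.1736]
tool_rot: [-2.514, -0.006, 0.184]
contact_force: [1.3, -7.9, 6.9]
width: 0.0272
```

```bash
python3 - <<'E'
from h import *
from plant import sense
st()
im,d,i=snap('wrist',12)
u,v,P=ctool(im,d,i,(280,150,365,240))
P=P[(np.hypot(P[:,0],P[:,1])<.04)]
b=P[(P[:,2]>.012)&(P[:,2]<.055)]
s=least_squares(lambda p:np.hypot(b[:,0]-p[0]-p[2]*(b[:,2]-.035),b[:,1]-p[1]-p[3]*(b[:,2]-.035))-.018,[0,0,0,0],loss='soft_l1',f_scale=.001); print('barrel',s.x.round(4))
a=R.from_euler('xyz',sense()['tool_rot']).apply([s.x[2],s.x[3],1]); a/=np.linalg.norm(a); print('angle to nipple axis',np.arccos(-a@n0))
i0=load('scene')[0]; im2,_,i2=snap('scene',12); 
st()
E
```

```text
t 15.6 pos [0.6011 0.1734 0.1736] ball in tool [-0.0002  0.0022  0.1048] Ftool [ -0.12   0.39 -13.1 ] Tq [-1.33 -0.24 -0.04] w 0.027154368939509125
barrel [-0.0011  0.0015 -0.0018  0.0185]
angle to nipple axis 0.0022067172843050213
t 15.7 pos [0.6011 0.1734 0.1736] ball in tool [-0.0002  0.0022  0.1048] Ftool [ -0.99  -0.13 -13.1 ] Tq [-1.32 -0.22 -0.04] w 0.027342346765473712
```

View pics/scene12.png

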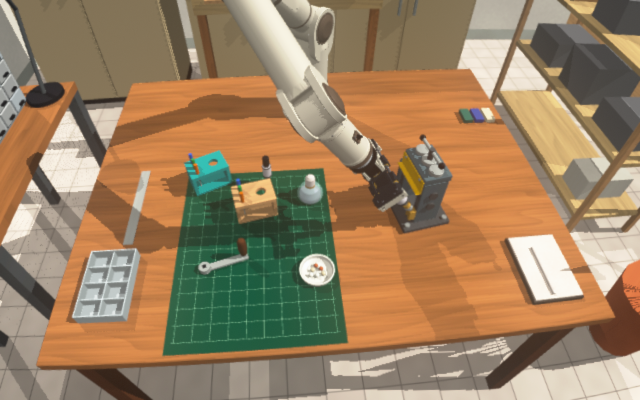

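```bash
python3 - <<'E'
from plant import job_done
print(job_done())
from h import *
st()
E
```

```text
the job is handed in; nothing more can be done
None
the job is handed in; nothing more can be done
```

I handed the job in at about 15.7 s, with the gun on the nipple, pressed and still gripped. No verdict was reported.

I gripped the larger gun by its cap and lifted it straight out of the stand. I then tilted it to 35 degrees and brought it in along the nipple's axis under the guard. I pushed the coupler on in small steps and pressed the barrel down its spring.

**Last checks:**
- **Push:** about 13 N along the axis. Judged from the spring figures, that is roughly 11 to 12 mm of the 16 mm stroke.
- **Sideways force:** 1 N or less.
- **Alignment:** the gun's axis is about 0.002 rad from the nipple's nominal axis, and the gun is steady in the grip (27 mm opening).
- **Other things:** the spirit lamp, bead dish and crank look unmoved in the scene picture. I compared these by eye and did not measure them.

**What is less certain:**
- **Snap-on:** the coupler hid the ball, so I never saw it go home. I tested it by pulling back, and the coupler held with 2 to 3 N of tension. I then pressed it on again.
- **Depth estimates:** these disagreed by about 3 mm. The wrist depth picture put the coupler nearly 5 mm short of home, and the height at which I gripped the gun put it about 2 mm short. I relied on the forces instead: a push over 9 N, spring-like stiffness afterwards, and the pull test.

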